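# Load the spare grinding wheels onto their storage bar

## Robot

A 6-joint arm with a two-finger parallel gripper is mounted at the origin on the work surface. World frame = base frame: x ahead of the robot, y to its left, z up, the work surface at z = 0. Lengths are in m, angles in rad, forces in N, time in s.
With the tool pointing down it reaches from about 0.35 to 1 m from the base axis. Payload 7.1 kg.
Tool frame: the origin (TCP) lies midway between the tips of the shut fingers; the grasp point (between the pads) lies 19 mm behind it; z points along the fingers, y is the line along which they close (so a half turn about z gives the same grasp; the last joint's range is limited). The gripper opens to 85 mm and grips with 20 to 120 N. Pads are 22 mm wide; open, the fingers measure 114 mm over their backs; the gripper's body (76 mm by 85 mm) begins 54 mm behind the grasp point. The pads swing forward as they close: fully open they stand 13 mm farther back than shut.
Start: joints at [-1.32, 0.423, 1.63, -0, 1.089, -0.019], TCP at [0.167, -0.602, 0.231] pointing down, gripper open.
Joint ranges: [-3, 3], [-0.9, 2.11], [0.09, 2.58], [-1.31, 4.45], [0.11, 2.69], [-2.54, 2.54]. Speed limits (rad/s): [2.39, 2.39, 3.01, 3.14, 3.14, 3.14].

## Interface

Orientations are given as a 3x3 rotation matrix whose columns are the frame's x, y, z axes.
In Python, from rig import ctrl, cams gives the robot as it stands. The module is installed in compiled form; this text tells all that it offers.
- The arm moves only by the shell command python3 -m crank 'ROWS' [FORCE]. ROWS is JSON, a list of rows, each a list of 7 numbers: the shift along the tool's x, y, z as a fraction of full scale, then the turn, a rotation vector about the tool's x, y, z as a fraction of full scale, then the gripper command: -1 is shut, 1 is fully open, values between are in proportion. A call has 1 to 20 rows; each row shifts and turns the commanded pose from where the row before left it, along the tool's axes as they then stand; what a row does not reach is not made up. Full scale, the value 1, is 60 mm for a shift and 0.08 rad for a turn. A row lasts 1/8 s, in which the tool goes at most 62.5 mm and 10.7 degrees, less where a joint would pass 70% of its speed; a pose out of reach is approached as far as the arm can. A call with a number of a shift or a turn outside -1 to 1 is refused whole. A call with a gripper value outside its range is refused whole. The fingers move at their own pace and stop on an object; FORCE is the grip in N (left out, the last holds). Time passes only in rows, so rows that do not move let the fingers close. It gives the time, the measured TCP pose, the force, the opening and the grip force at its end, in the units of the state.
- ctrl.state(): the state, without advancing time (a new reading comes with each control period).
- cams.read_camera(name): name is "scene" or "top"; returns (picture, depth): 384x512x3 uint8, red, green, blue; 384x512 float32, m along the optical axis (not along the pixel's ray), 0 where there is no reading.
- cams.get_calibration(name): a dict with "mtx" (3x3 intrinsics, pixels), "R" (3x3) and "t" (3): a world point X has camera coordinates R X + t. Camera axes: x right, y down, z forward; pixel columns grow to the right and rows downward; lengths in m; the calibration is good to about 2 mm. A picture is of the moment at which its call begins. get_calibration takes no time and is no camera call.
- ctrl.finish_job(): hands the job in; it is judged then, once.
The state is a dict: "time": time; "qpos": joint angles; "qvel": joint speeds; "tau": joint torques, N m; "tcp_pos": TCP position; "eef_rot": TCP orientation; "wrist_force": force on the tool from outside, world axes, zero at the start; "torque": the same for the moment, N m; "grip_width": opening from 0.0 (shut) to 1.0 (fully open); "gripper_force": force on a finger pad.
Only numpy, scipy, OpenCV 4.12 (cv2) and the standard library are available. Lean on these libraries where they do the work, as an engineer would, in place of code of your own. Each camera call takes 0.05 s, during which the arm holds its last target. There are 200 camera calls.

## Task

Take the storage bar out of its bracket by the grip, thread it through the loose bushes of the three grinding wheels standing in the divider rack, lift the wheels out together on it and hang the bar back home in both notches of the bracket, the wheels hanging between the two uprights. The wheels are brittle: feel for each bush with light touches, never force, press or knock a wheel, and leave the other things on the bench where they are.

Things in the scene. Friction and masses are not known exactly. Their poses are not given: they have to be found in the camera images.
- bar: Storage bar, 120 g: plain steel rod 10 mm thick, 116 mm long, its last 8 mm tapering slightly to a flat 9 mm end; at the other end a steel collar (24 mm across, 4 mm thick), then a black grip. Origin on the rod's axis at the collar's face where the rod begins; +x along the rod to the free end, z up as it hangs. It starts level in the bracket.
- bar_grip (a point): Middle of the grip, on the rod's axis 29 mm behind the collar's face. The grip is 50 mm long, 22 mm wide between its flat sides (which face the bar's +y and -y, to be taken from above) and reaches from 19 mm below to 11 mm above the axis.
- bar_tip (a point): The rod's free end, 116 mm from the collar's face.
- bar_near (a point): Point on the rod's axis 14 mm from the collar's face, where the near notch should carry it.
- bar_far (a point): Point on the rod's axis 98 mm from the collar's face, where the far notch should carry it.
- bracket: The bar's bracket, black sheet steel, screwed down: base 130 x 64 mm and two uprights across the bar, 50 mm wide, 4 mm thick, 83 mm high, middles 42 mm either side of the centre (80 mm clear between). Origin on the bench under the centre; +x along the seated bar from grip to free end. At home the collar's face is at x = -56 mm (-68 to -45 will do).
- notch_near (a point): Centre of the near upright's notch (x = -42 mm on the bracket), where a seated bar's axis lies, 66 mm above the bench. The notch is 13 mm wide, open at the top and flared to 24 mm; the bar just lies in it, with no catch.
- notch_far (a point): The same on the far upright (x = +42 mm on the bracket).
- rack: Divider rack, a black steel tray 61 mm long (x), 67 mm wide (y), screwed down, inner floor 12 mm above the bench. Five cross sheets, top 28 mm above the bench, make four 11.5 mm slots at x = -22, -7, 7, 22 mm: three hold wheels, one the dressing stone, in any order. Origin on the bench under the centre; +x is the way the bar is run through, from the bracket's side.
- rack_middle (a point): Point on the rack's centre line, 44 mm above the bench. Run the bar through until the collar's face is 56 mm short of it (on the rack's -x side): then the wheels sit right on the bar for hanging between the uprights. The side lips of the tray let a wheel roll about 3 mm either way off the centre line.
- wheel_a_centre (a point): Centre of a grey grinding wheel, 65 mm in diameter, 10 mm thick, about 75 g, standing loose on edge in one of the rack's slots, axis along the rack's x, centre 44 mm above the bench. In it sits a white plastic reducing bush with an 11.6 mm bore and 26 mm flanges (12.4 mm over the flanges). Pushed, it tips against the divider (its bush gives way about 3 mm) and can roll a little.
- wheel_b_centre (a point): Centre of the second wheel, like the first. The bushes are loose: each stays where it was left, off the wheel's centre by up to 2.5 mm sideways and 2.5 mm up or down (as much as 3.5 mm cornerwise), not tracked. If the rod's end catches on a bush's face it must not be pushed on; draw back and try a little to the side, above or below.
- wheel_c_centre (a point): Centre of the third wheel, like the first. With the rod's end in a bush, the bush slides over by itself as the rod goes on (about 1 to 2 N). A rod inside a wheel can still be moved about 3 mm sideways or down off that wheel's centre before it presses the wheel on the rack; upward it lifts the wheel.
- dresser: Bystander: a dressing stone, a pale stick 50 x 10 mm and 16 mm high, lying in the rack's fourth slot; the bar passes above it. Leave it.
- disc: Bystander: a dark cutting disc 100 mm across and 6 mm thick, lying flat on the bench. Not one of the three wheels.
- bearing: Bystander: a ball bearing 52 mm across, 15 mm high, lying flat.
- wrench: Bystander: a steel spanner 170 mm long lying flat.
- driver: Bystander: a black screwdriver 190 mm long lying flat.
- can: Bystander: an aluminium can 58 mm across, 150 mm tall, standing.
- tape: Bystander: a black tape measure 70 x 65 mm, 36 mm high.
Things that resemble listed ones, but are neither listed nor needed, are in the scene too. Leave any blue or purple look-alike of the bracket alone.

How it is judged:
On the way, in this order (a step that is already met when the one before it is completed fails the run):
1. all three wheels are threaded on the bar (x of wheel_a_centre in the frame of bar between 0.004 and 0.108 m and y of wheel_a_centre in the frame of bar between -0.007 and 0.007 m and z of wheel_a_centre in the frame of bar between -0.007 and 0.007 m and x of wheel_b_centre in the frame of bar between 0.004 and 0.108 m and y of wheel_b_centre in the frame of bar between -0.007 and 0.007 m and z of wheel_b_centre in the frame of bar between -0.007 and 0.007 m and x of wheel_c_centre in the frame of bar between 0.004 and 0.108 m and y of wheel_c_centre in the frame of bar between -0.007 and 0.007 m and z of wheel_c_centre in the frame of bar between -0.007 and 0.007 m), for 0.2 s.
2. all three wheels are lifted clear of the rack together on the bar (all of step 1 and height (world z) of each of wheel_a_centre, wheel_b_centre, wheel_c_centre above 0.068 m), for 0.2 s.
At the end, for the whole second after the job is handed in: The bar lies at rest in both notches: axis within 3 mm of the notch centres sideways and in height, in line with the bracket within 3.4 degrees, grip on the same side as before, collar 1 to 24 mm outside the near upright. All three wheels hang at rest on it, each wholly between the two uprights (all of step 1 and y of bar_near in the frame of bracket between -0.003 and 0.003 m and z of bar_near in the frame of bracket between 0.063 and 0.069 m and y of bar_far in the frame of bracket between -0.003 and 0.003 m and z of bar_far in the frame of bracket between 0.063 and 0.069 m and x of bar in the frame of bracket between -0.068 and -0.045 m and angle between the x axis of bar and the x axis of bracket, either way round below 0.06 rad and x of wheel_a_centre in the frame of bracket between -0.0355 and 0.0355 m and x of wheel_b_centre in the frame of bracket between -0.0355 and 0.0355 m and x of wheel_c_centre in the frame of bracket between -0.0355 and 0.0355 m and linear speed of each of bar, wheel_a, wheel_b, wheel_c below 0.03 m/s); the robot touches nothing.
It fails at once if the bar or the gripper presses or knocks a wheel with more than 15 N (contact force between any of wheel_a, wheel_b, wheel_c and bar above 15 N or contact force between any of wheel_a, wheel_b, wheel_c and the fingers above 15 N).
It fails at once if a wheel is pressed or dropped on the rack or the bracket with more than 40 N (contact force between any of wheel_a, wheel_b, wheel_c and rack above 40 N or contact force between any of wheel_a, wheel_b, wheel_c and bracket above 40 N).
It fails at once if the bar is pressed on its bracket with more than 30 N (contact force between bar and bracket above 30 N).
It fails at once if a bystander is moved more than 25 mm (distance of any of dresser, disc, bearing, wrench, driver, can, tape from where it was at the start of the episode above 0.025 m).
It also fails if it takes over 72 s, if anything falls off the work surface, if the arm or the gripper's body presses on something with over 40 N, if the wrist force passes 120 N, or if a joint passes its speed limit or range.

## Working session

There is one attempt and no reset: what is moved stays moved. The work goes in short steps, Python scripts to look and compute and a shell command to move; the robot and the scene stay as the last step left them, time stands still between calls to the robot, and variables do not carry over. Pictures are saved under pics/ and viewed, at most 10 in all, crops included, and the job is handed in when it is done.

```bash
mkdir -p pics && python3 - <<'E'
from rig import ctrl,cams
import cv2,numpy as np
for n in("scene","top"):
    p,d=cams.read_camera(n); np.savez(f"pics/{n}0.npz",p=p,d=d)
    cv2.imwrite(f"pics/{n}0.png",cv2.resize(p[:,:,::-1],(800,600),interpolation=cv2.INTER_CUBIC))
    c=cams.get_calibration(n); print(n,np.round(c["mtx"],1).tolist(),np.round(c["R"],3).tolist(),np.round(c["t"],3).tolist())
s=ctrl.state(); print(s["time"],np.round(s["eef_rot"],3).tolist(),s["tcp_pos"],s["wrist_force"])
E
```

```text
scene [[447.1, 0.0, 252.1], [0.0, 447.1, 191.7], [0.0, 0.0, 1.0]] [[0.795, 0.607, 0.001], [0.476, -0.621, -0.623], [-0.377, 0.495, -0.783]] [-0.364, -0.176, 1.514]
top [[408.0, 0.0, 251.5], [0.0, 408.0, 189.4], [0.0, 0.0, 1.0]] [[-0.028, -1.0, -0.002], [-0.995, 0.028, -0.092], [0.092, -0.001, -0.996]] [0.018, 0.458, 1.29]
0.1 [[0.964, 0.267, -0.0], [0.267, -0.964, 0.001], [0.0, -0.001, -1.0]] [ 0.16647798 -0.60189964  0.23061973] [-0.4092711  -0.08130525 -0.75746123]
```

View pics/top0.png

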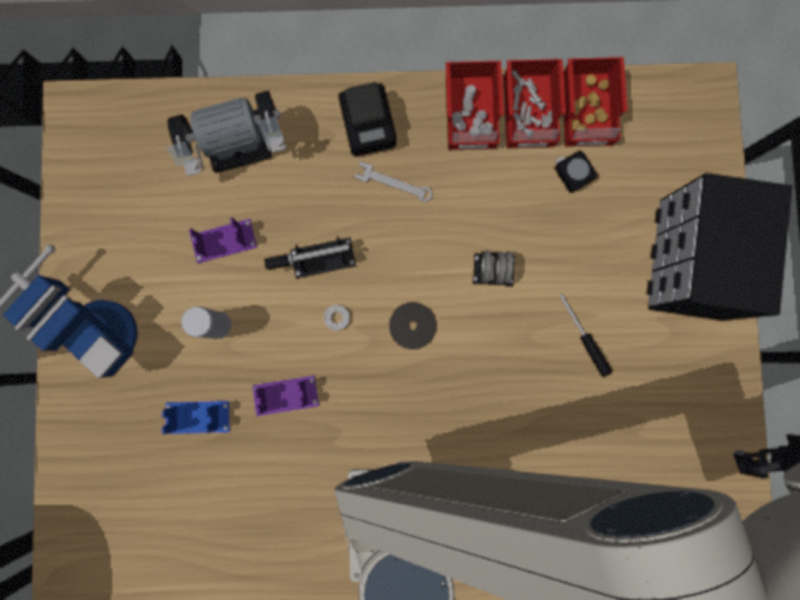

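View pics/scene0.png

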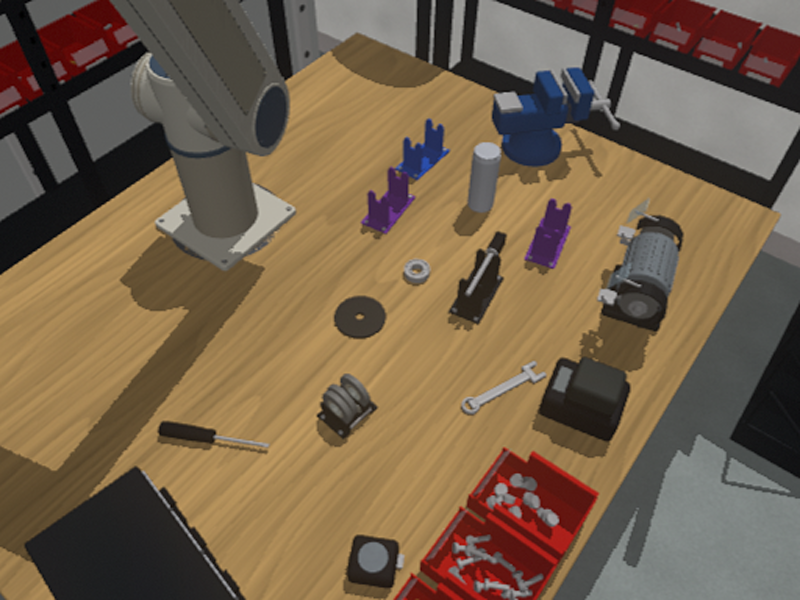

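The top view shows the bar in the black bracket at about (325,258), grip on the left, and the rack with wheels at (493,268). The purple and blue brackets are look-alikes. In the scene view the bracket is at (480,280) and the rack at (348,405). Next, enlarged crops and heights.

```bash
cat > h.py <<'E'
import numpy as np
from rig import ctrl,cams
def cloud(n,d):
    c=cams.get_calibration(n);v,u=np.mgrid[:384,:512]
    P=np.stack([u,v,np.ones_like(u)],-1)@np.linalg.inv(c["mtx"]).T*d[...,None]
    return (P-c["t"])@c["R"]          # world xyz
def proj(n,X):
    c=cams.get_calibration(n);q=(np.atleast_2d(X)@c["R"].T+c["t"])@c["mtx"].T
    return q[:,:2]/q[:,2:]
def ray(n,uv,z):
    c=cams.get_calibration(n);r=np.linalg.inv(c["mtx"])@[*uv,1];o=-c["R"].T@c["t"];w=c["R"].T@r
    return o+w*(z-o[2])/w[2]
E
python3 - <<'E'
from h import *
import cv2
def crop(n,u,v,w,h,s):
    p=np.load(f"pics/{n}0.npz")["p"][v:v+h,u:u+w,::-1]
    p=cv2.resize(p,(w*s,h*s),interpolation=cv2.INTER_CUBIC)
    for k in range(0,w,10): cv2.line(p,(k*s,0),(k*s,6),(0,255,255),1);cv2.putText(p,str(u+k),(k*s,18),0,.4,(0,255,255),1)
    for k in range(0,h,10): cv2.line(p,(0,k*s),(6,k*s),(0,255,255),1);cv2.putText(p,str(v+k),(8,k*s+4),0,.4,(0,255,255),1)
    return p
A=crop("top",165,145,66,37,8); B=crop("top",295,150,44,37,6)
C=crop("scene",280,145,50,66,6);D=crop("scene",195,230,55,55,8)
def put(l):
    H=max(x.shape[0] for x in l);return np.hstack([cv2.copyMakeBorder(x,0,H-x.shape[0],0,0,0) for x in l])
r1=put([A,B]);r2=put([C,D][:1]+[D[:, :]])
W=max(r1.shape[1],r2.shape[1]);f=lambda x:cv2.copyMakeBorder(x,0,0,0,W-x.shape[1],0)
cv2.imwrite("pics/crop1.png",cv2.resize(np.vstack([f(r1),f(r2)]),None,fx=.8,fy=.8,interpolation=cv2.INTER_AREA)[:600,:800]);
for n,bb in(("top",(165,231,145,182)),("scene",(280,330,145,211))):
    z=np.load(f"pics/{n}0.npz");P=cloud(n,z["d"]);u0,u1,v0,v1=bb
    Q=P[v0:v1,u0:u1].reshape(-1,3);C=z["p"][v0:v1,u0:u1].reshape(-1,3).astype(int)
    m=(Q[:,2]>.058)&(Q[:,2]<.08)&(C.min(1)>95)
    q=Q[m];c=q.mean(0);V=np.linalg.svd(q-c)[2][0];t=(q-c)@V
    print(n,"rod",m.sum(),c.round(4),V.round(4),t.min().round(3),t.max().round(3))
for n,bb in(("top",(295,339,150,190)),("scene",(195,250,230,285))):
    z=np.load(f"pics/{n}0.npz");P=cloud(n,z["d"]);u0,u1,v0,v1=bb
    Q=P[v0:v1,u0:u1].reshape(-1,3);q=Q[Q[:,2]>.05]; t=Q[Q[:,2]>.008]
    print(n,"wheels",len(q),q.mean(0).round(4),q[:,2].max().round(4),"minrect tray",cv2.minAreaRect((t[:,:2]*1000).astype(np.float32)),"wheelrect",cv2.minAreaRect((q[:,:2]*1000).astype(np.float32)))
E
```

```text
top rod 114 [0.5451 0.1523 0.0702] [-0.1766  0.9842  0.0119] -0.06 0.057
scene rod 97 [0.5479 0.1538 0.072 ] [ 0.1742 -0.9847 -0.0056] -0.059 0.059
top wheels 258 [ 0.5057 -0.2036  0.083 ] 1.3267 minrect tray ((455.6080627441406, -112.9793701171875), (86.01244354248047, 323.9045715332031), 30.21575927734375) wheelrect ((425.54888916015625, -127.11341857910156), (76.51972198486328, 309.3724365234375), 47.67681884765625)
scene wheels 423 [ 0.5308 -0.2229  0.1011] 1.0758 minrect tray ((670.1414184570312, -403.1371154785156), (110.88677978515625, 712.80712890625), 40.57136154174805) wheelrect ((727.326416015625, -394.69036865234375), (75.38726806640625, 647.0066528320312), 48.3630256652832)
```

View pics/crop1.png

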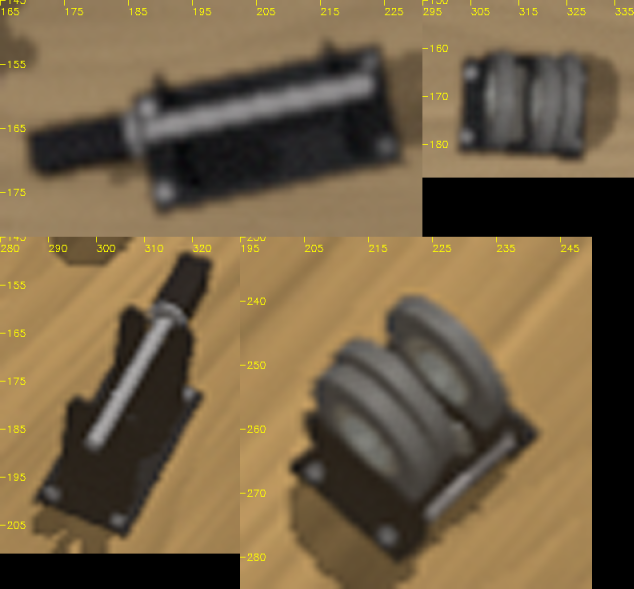

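Bar axis found: its centre is near (0.546, 0.153), heading −79.9°, length about 118 mm, and the top height fits. The rack has one wheel on the bracket side, the dresser in the next slot, then two wheels (scene crop around (225,245) and (208,262)). Next I'll fit the rack and work out the first move.

```bash
cat >> h.py <<'E'
from scipy.spatial.transform import Rotation as Ro
from scipy.optimize import least_squares
def plan(pos,yaw,n):
    """constant tool-frame row reaching pos with tool pointing down, tool x at yaw (rad), in n rows"""
    s=ctrl.state();R0=s["eef_rot"];c,q=np.cos(yaw),np.sin(yaw)
    R1=np.array([[c,q,0],[q,-c,0],[0,0,-1.]]);w=Ro.from_matrix(R0.T@R1).as_rotvec()/n
    def end(x):
        p=s["tcp_pos"].copy();R=R0.copy()
        for _ in range(n): p=p+R@x;R=R@Ro.from_rotvec(w).as_matrix()
        return p-pos
    x=least_squares(end,np.zeros(3)).x
    print("row",n,"x",np.round(np.r_[x/.06,w/.08],3).tolist())
def show():
    s=ctrl.state();R=s["eef_rot"]
    print("t",round(s["time"],2),"p",(s["tcp_pos"]*1e3).round(1),"yaw",np.degrees(np.arctan2(R[1,0],R[0,0])).round(2),"z",R[:,2].round(4),"F",s["wrist_force"].round(1),"w",round(s["grip_width"],3),"gf",np.round(s["gripper_force"],1))
E
python3 - <<'E'
from h import *
import cv2
W=[]
for n,bb in(("top",(295,339,150,190)),("scene",(195,250,230,285))):
    z=np.load(f"pics/{n}0.npz");P=cloud(n,z["d"]);u0,u1,v0,v1=bb
    Q=P[v0:v1,u0:u1].reshape(-1,3);Q=Q[Q[:,2]<.085]
    t=Q[(Q[:,2]>.006)];w=Q[Q[:,2]>.045]
    print(n,len(w),w[:,2].max().round(4),cv2.minAreaRect((t[:,:2]*1000).astype(np.float32)),cv2.minAreaRect((w[:,:2]*1000).astype(np.float32)))
    np.save(f"pics/w_{n}.npy",Q)
    for yaw in np.radians([-94,-92,-90,-88,-86,-84]):
        a=np.array([np.cos(yaw),np.sin(yaw)]);s=np.sort(w[:,:2]@a)
        h,e=np.histogram(s,bins=np.arange(.16,.27,.003)); print(np.degrees(yaw).round(),h)
plan(np.array([.5316,.2367,.13]),np.radians(100.1),20)
E
```

```text
top 271 0.0831 ((514.8795776367188, -212.3483428955078), (112.45267486572266, 143.5038299560547), 3.0347228050231934) ((509.0645446777344, -204.76129150390625), (55.46929931640625, 64.42662048339844), 83.71637725830078)
-94.0 [ 0  0  0 12 33 20 20 10 20 23 20 20  1  0  0  0  0  0  0  0  0  0  0  0
  0  0  0  0  0  0  0  0  0  0  0  0]
-92.0 [26 28 16 13  0  0  0  0  0 15 31 20 21  8 18 26 20 18  2  0  0  0  0  0
  0  0  0  0  0  0  0  0  0  0  0  0]
-90.0 [ 0  0  0  0  0 11 24 27 21  9  0  0  0  0  1 16 28 22 19  9 18 28 18 16
  4  0  0  0  0  0  0  0  0  0  0  0]
-88.0 [ 0  0  0  0  0  0  0  0  0  0  1 19 24 23 15  9  1  0  0  0  4 22 23 26
 10 16 17 23 20 14  4  0  0  0  0  0]
-86.0 [ 0  0  0  0  0  0  0  0  0  0  0  0  0  0  0  0  5 18 23 22 15  7  2  0
  0  1  9 22 24 20 11 21 21 19 19  8]
-84.0 [ 0  0  0  0  0  0  0  0  0  0  0  0  0  0  0  0  0  0  0  0  0  1 11 19
 23 16 13  7  2  0  0  6 18 15 23 16]
scene 443 0.0819 ((499.0732421875, -187.15992736816406), (146.05133056640625, 162.20162963867188), 40.64564514160156) ((513.3088989257812, -204.59906005859375), (57.119483947753906, 64.82193756103516), 86.77050018310547)
-94.0 [ 0  0  0 10 29 25 49  8 21 24 31 81  4  0  0  0  0  0  0  0  0  0  0  0
  0  0  0  0  0  0  0  0  0  0  0  0]
-92.0 [24 24 68 42  0  0  0  0  0  9 24 25 49 14 13 27 34 78  9  0  0  0  0  0
  0  0  0  0  0  0  0  0  0  0  0  0]
-90.0 [ 0  0  0  0  0  6 22 20 66 43  4  0  0  0  1 10 22 27 40 20 14 22 44 55
 27  0  0  0  0  0  0  0  0  0  0  0]
-88.0 [ 0  0  0  0  0  0  0  0  0  0  0  6 20 28 56 45  6  0  0  0  1 11 19 33
 35 22 15 23 46 45 31  1  0  0  0  0]
-86.0 [ 0  0  0  0  0  0  0  0  0  0  0  0  0  0  0  0  0  9 19 39 43 44  7  0
  0  0  3 13 20 33 29 25 15 29 44 41]
-84.0 [ 0  0  0  0  0  0  0  0  0  0  0  0  0  0  0  0  0  0  0  0  0  0  4 10
 19 45 39 38  6  0  0  1  8 12 24 30]
row 20 x [0.821, -0.157, 0.084, -0.001, -0.001, -0.923]
```

```bash
python3 -m crank '[[0.82,-0.157,0.084,0,0,-0.923,0.2],[0.82,-0.157,0.084,0,0,-0.923,0.2],[0.82,-0.157,0.084,0,0,-0.923,0.2],[0.82,-0.157,0.084,0,0,-0.923,0.2],[0.82,-0.157,0.084,0,0,-0.923,0.2],[0.82,-0.157,0.084,0,0,-0.923,0.2],[0.82,-0.157,0.084,0,0,-0.923,0.2],[0.82,-0.157,0.084,0,0,-0.923,0.2],[0.82,-0.157,0.084,0,0,-0.923,0.2],[0.82,-0.157,0.084,0,0,-0.923,0.2],[0.82,-0.157,0.084,0,0,-0.923,0.2],[0.82,-0.157,0.084,0,0,-0.923,0.2],[0.82,-0.157,0.084,0,0,-0.923,0.2],[0.82,-0.157,0.084,0,0,-0.923,0.2],[0.82,-0.157,0.084,0,0,-0.923,0.2],[0.82,-0.157,0.084,0,0,-0.923,0.2],[0.82,-0.157,0.084,0,0,-0.923,0.2],[0.82,-0.157,0.084,0,0,-0.923,0.2],[0.82,-0.157,0.084,0,0,-0.923,0.2],[0.82,-0.157,0.084,0,0,-0.923,0.2]]' 20 >/dev/null; python3 - <<'E'
from h import *
show()
plan(np.array([.5316,.2367,.043]),np.radians(100.1),3)
# fit rack: yaw, wheel slot offset along axis, lateral of each wheel; union of cylinders (surface distance)
H=np.array([-22,7,22])/1e3
for n in("top","scene"):
    Q=np.load(f"pics/w_{n}.npy");w=Q[(Q[:,2]>.048)]
    def sd(p):
        yaw,x,y,z,l1,l2,l3=p;a=np.array([np.cos(yaw),np.sin(yaw)]);b=np.array([-a[1],a[0]])
        d=w[:,:2]-[x,y];s=d@a;l=d@b;D=[]
        for h,li in zip(H,(l1,l2,l3)):
            r=np.hypot(l-li,w[:,2]-.0445-z)-.0325;e=np.abs(s-h)-.005
            D.append(np.where((r>0)&(e>0),np.hypot(r,e),np.maximum(r,e)))
        D=np.array(D);k=np.abs(D).argmin(0);return np.r_[D[k,np.arange(len(w))],p[4:]*1.0,np.array([p[3]])*3]
    best=min((least_squares(sd,[y0,.509,-.205+dy,0,0,0,0],loss="soft_l1",f_scale=.002) for y0 in np.radians([-97,-93,-90]) for dy in(-.005,0,.005)),key=lambda r:r.cost)
    p=best.x;print(n,best.cost,"yaw",np.degrees(p[0]).round(2),"xyz",(p[1:4]*1e3).round(1),"lat",(p[4:]*1e3).round(1),"rms",np.sqrt((sd(p)[:-4]**2).mean()))
    t=Q[(Q[:,2]>.004)&(Q[:,2]<.033)&(abs(Q[:,0]-.511)<.045)&(abs(Q[:,1]+.205)<.045)]
    a=np.array([np.cos(p[0]),np.sin(p[0])]);b=np.array([-a[1],a[0]]);d=t[:,:2]-p[1:3]
    print(" tray s",np.percentile(d@a,[0,2,98,100]).round(4),"l",np.percentile(d@b,[0,2,98,100]).round(4))
E
```

```text
t 2.6 p [530.5 236.8 130.1] yaw 100.21 z [-2.e-04 -1.e-04 -1.e+00] F [0.2 0.4 0. ] w 0.6 gf 0.0
row 3 x [-0.002, 0.006, 0.484, -0.001, 0.0, 0.008]
top 0.00021760212712508887 yaw -95.76 xyz [ 509.8 -206.     1. ] lat [-0.1 -1.3  1.4] rms 0.0014793320220461475
 tray s [-0.0456 -0.0416  0.0409  0.0452] l [-0.0435 -0.0333  0.0415  0.0467]
scene 0.00030601082504338296 yaw -95.43 xyz [ 512.  -203.7    1.6] lat [-0.2 -0.8  1. ] rms 0.001329114102690967
 tray s [-0.0457 -0.0359  0.0408  0.0456] l [-0.0348 -0.0309  0.0357  0.0462]
```

```bash
python3 -m crank '[[0,0.02,0.5,0,0,0.02,0.2],[0,0,0.5,0,0,0,0.1],[0,0,0.45,0,0,0,0],[0,0,0,0,0,0,-0.1]]' 20 >/dev/null; python3 - <<'E'
from h import *
import cv2
show()
G=[]
for n,(u,v,s) in(("scene",(280,135,8)),("top",(160,140,8))):
    p,d=cams.read_camera(n);np.savez(f"pics/{n}1.npz",p=p,d=d)
    p=cv2.resize(p[v:v+70,u:u+50,::-1],None,fx=s,fy=s,interpolation=cv2.INTER_CUBIC)
    for X in([.5465,.153],[.5316,.2367],[.5316+.011*.9845,.2367+.011*.1755],[.5316-.011*.9845,.2367-.011*.1755]):
        q=((proj(n,[*X,.077 if X[1]>.2 else .066])[0]-[u,v]+.5)*s).astype(int);cv2.drawMarker(p,tuple(map(int,q)),(0,255,0),0,8)
    G.append(p)
cv2.imwrite("pics/grasp.png",np.hstack(G))
E
```

```text
t 3.1 p [530.4 234.8  41.4] yaw 99.99 z [-0.0045 -0.0019 -1.    ] F [-0.8 -0.2  0.4] w 0.447 gf 0.0
```

View pics/grasp.png

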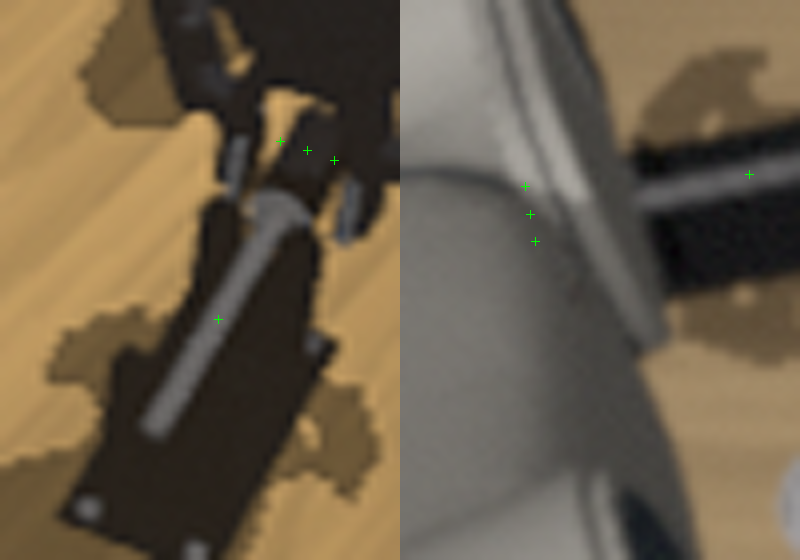

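The scene view shows the fingers straddling the grip, with the pads at about (235,165) and (350,210), and the predicted marks lie on the bar. I'll close gently.

```bash
python3 -m crank '[[0,0,0,0,0,0,-0.4],[0,0,0,0,0,0,-0.4],[0,0,0,0,0,0,-0.45],[0,0,0,0,0,0,-0.5]]' 20 ; python3 -c "
from h import *
show()"; python3 -m crank '[[0,0,0,0,0,0,-0.6],[0,0,0,0,0,0,-0.7]]' 20 ; python3 -c "
from h import *
show()"
```

```text
time: 3.7
tcp_pos: [0.5326, 0.2356, 0.044]
eef_rot: [[-0.173, 0.985, 0.001], [0.985, 0.173, 0.0], [0.0, 0.001, -1.0]]
wrist_force: [0.6, -0.8, 2.0]
grip_width: 0.255
gripper_force: 19.3
t 3.7 p [532.6 235.6  44. ] yaw 99.98 z [ 9.e-04  3.e-04 -1.e+00] F [ 0.6 -0.8  2. ] w 0.255 gf 19.3
time: 3.95
tcp_pos: [0.5326, 0.2356, 0.0438]
eef_rot: [[-0.173, 0.985, 0.001], [0.985, 0.173, 0.0], [0.0, 0.001, -1.0]]
wrist_force: [0.2, -0.4, 4.0]
grip_width: 0.256
gripper_force: 19.7
t 3.95 p [532.6 235.6  43.8] yaw 99.98 z [ 7.e-04  2.e-04 -1.e+00] F [ 0.2 -0.4  4. ] w 0.256 gf 19.7
```

Gripped cleanly at 21.8 mm with almost no side load. The home TCP is (532.6, 235.6, 43.8) at yaw 99.98. Now lift slowly, then tighten the grip.

```bash
python3 -m crank '[[0,0,-0.1,0,0,0,-0.7],[0,0,-0.2,0,0,0,-0.7],[0,0,-0.2,0,0,0,-0.7],[0,0,0,0,0,0,-0.8]]' 20 >/dev/null; python3 -c "
from h import *
show()"; python3 -m crank '[[0,0,0,0,0,0,-1],[0,0,-0.4,0,0,0,-1],[0,0,-0.4,0,0,0,-1],[0,0,0,0,0,0,-1]]' 100 >/dev/null ; python3 -c "
from h import *
show()
plan(np.array([.530,-.0187,.060]),np.radians(84.4),8)"
```

```text
t 4.45 p [533.  235.9  75. ] yaw 99.98 z [ 0.0023  0.001  -1.    ] F [-0.5 -0.5 -1.3] w 0.252 gf 19.8
t 4.95 p [533.2 235.9 122.7] yaw 99.98 z [ 0.0027  0.0012 -1.    ] F [ 0.6  0.7 -1.3] w 0.243 gf 98.2
row 8 x [-0.531, -0.036, 0.13, 0.004, -0.002, 0.425]
```

```bash
python3 -m crank '[[-0.53,-0.036,0,0,0,0.425,-1],[-0.53,-0.036,0,0,0,0.425,-1],[-0.53,-0.036,0,0,0,0.425,-1],[-0.53,-0.036,0,0,0,0.425,-1],[-0.53,-0.036,0,0,0,0.425,-1],[-0.53,-0.036,0,0,0,0.425,-1],[-0.53,-0.036,0.5,0,0,0.425,-1],[-0.53,-0.036,0.5,0,0,0.425,-1],[0,0,0.2,0,0,0,-1],[0,0,0,0,0,0,-1],[0,0,0,0,0,0,-1]]' 100 >/dev/null ; python3 - <<'E'
from h import *
import cv2
show();s=ctrl.state();T=s["tcp_pos"];R=s["eef_rot"]
a=-R[:2,0]
for n in("top","scene"):
    p,d=cams.read_camera(n);np.savez(f"pics/{n}2.npz",p=p,d=d);P=cloud(n,d)
    tip=T+R@[-.0858,0,-.0222]
    u,v=proj(n,T+R@[-.086,0,-.0222])[0].astype(int);print(n,"mid px",u,v)
    Q=P[v-35:v+35,u-35:u+35].reshape(-1,3);C=p[v-35:v+35,u-35:u+35].reshape(-1,3).astype(int)
    D=Q-T;sx=D[:,:2]@a;l=D[:,:2]@R[:2,1];zz=D[:,2]-.0222
    m=(sx>.034)&(sx<.16)&(abs(l)<.012)&(abs(zz)<.02)&(C.min(1)>75)
    k=np.polyfit(sx[m],l[m],1);kz=np.polyfit(sx[m],zz[m],1)
    print(m.sum(),"s range",sx[m].min().round(4),sx[m].max().round(4),"lat at 86:",(np.polyval(k,.086)*1e3).round(2),"slope deg",np.degrees(k[0]).round(2),"z at 86 above axis",(np.polyval(kz,.086)*1e3).round(2),"pitch",np.degrees(kz[0]).round(2))
G=[]
for n,(u,v,sc) in(("scene",(190,195,6)),("top",(250,140,6))):
    p=np.load(f"pics/{n}2.npz")["p"][v:v+95,u:u+(70 if n=="scene" else 63),::-1]
    p=cv2.resize(p,None,fx=sc,fy=sc,interpolation=cv2.INTER_CUBIC)
    c,q=np.cos(np.radians(-95.6)),np.sin(np.radians(-95.6))
    for x in(-.0305,.0305):
        for y in(-.0335,.0335):
            X=[.511+c*x-q*y,-.2048+q*x+c*y,.005];cv2.drawMarker(p,tuple(map(int,(proj(n,X)[0]-[u,v]+.5)*sc)),(0,255,0),0,8)
    G.append(p)
cv2.imwrite("pics/pre.png",np.hstack(G))
E
```

```text
t 6.33 p [529.5 -18.   49.8] yaw 84.46 z [ 7.e-04  1.e-04 -1.e+00] F [-0.6 -0.7 -1.8] w 0.239 gf 98.3
top mid px 285 166
39 s range 0.0988 0.1427 lat at 86: -0.67 slope deg -1.01 z at 86 above axis 5.04 pitch -1.81
scene mid px 247 225
136 s range 0.0343 0.1598 lat at 86: 2.27 slope deg -0.27 z at 86 above axis 4.33 pitch 0.57
```

View pics/pre.png

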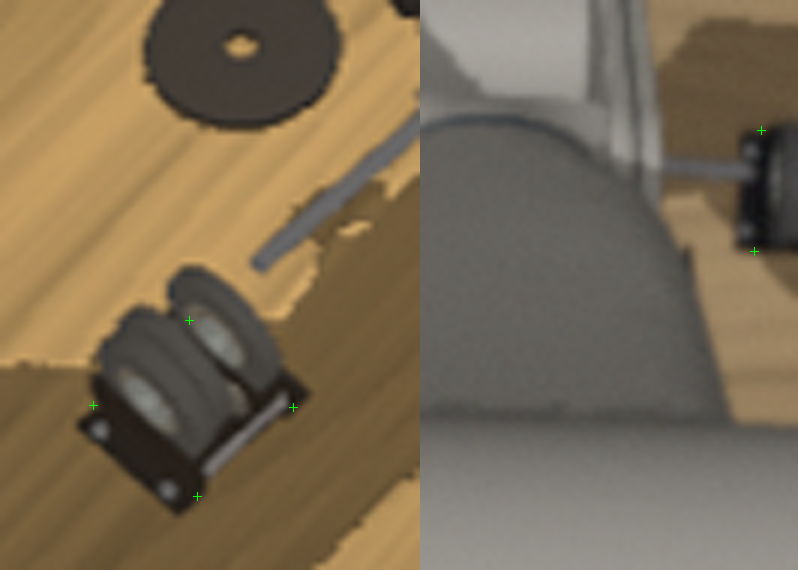

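The rod is in hand and level, its tip about 15 mm short of the first wheel (scene (262,262) in the crop). The rack orientation agrees; the tray only has extra end tabs. The pale bush flanges of wheels 1 and 3 show in the scene view at about px (226,252) and (215,261), so I'll estimate their offsets.

```bash
python3 - <<'E'
from h import *
import cv2
n="scene";c=cams.get_calibration(n);o=-c["R"].T@c["t"]
yaw=np.radians(-95.5);a=np.array([np.cos(yaw),np.sin(yaw),0]);b=np.array([-a[1],a[0],0])
O=np.array([.512,-.2037,.0])
for f in(0,2):
    p=np.load(f"pics/scene{f}.npz")["p"].astype(float).mean(2)
    for name,s in(("w1",-.022+.0062),("w3",.022+.0062)):
        L=np.arange(-40,41,1.)/1e3;Z=np.arange(8,86,1.)/1e3
        l,z=np.meshgrid(L,Z);X=O+a*s+l[...,None]*b+z[...,None]*[0,0,1]
        q=proj(n,X.reshape(-1,3)).astype(np.float32).reshape(*l.shape,2)
        im=cv2.remap(p.astype(np.float32),q[...,0],q[...,1],cv2.INTER_CUBIC)
        cen=(np.abs(l)<.018)&(np.abs(z-.045)<.018);th=(np.percentile(im[cen],90)+np.percentile(im[(np.hypot(l,z-.045)>.018)&(np.hypot(l,z-.045)<.028)],50))/2
        m=cen&(im>th);r=cv2.minEnclosingCircle((np.c_[l[m],z[m]]*1e3).astype(np.float32))
        print(f,name,"th",th.round(),"area eq diam",np.sqrt(m.sum()*4/np.pi).round(1),"cent l,z",(l[m].mean()*1e3).round(1),(z[m].mean()*1e3).round(1),"ext",(np.percentile(l[m],[2,98])*1e3).round(1),(np.percentile(z[m],[2,98])*1e3).round(1))
        I=cv2.resize(cv2.convertScaleAbs(im[::-1],alpha=1.6),None,fx=4.5,fy=4.5)
        for x in range(-30,31,10): cv2.putText(I,str(x),(int((x+40)*4.5),10),0,.35,255)
        for y in range(14,80,10): cv2.putText(I,str(y),(0,int((85-y)*4.5)),0,.35,255)
        cv2.circle(I,(int(40.5*4.5),int((85-44.5+.5)*4.5)),int(32.5*4.5),255,1)
        globals().setdefault("T",[]).append(I)
cv2.imwrite("pics/bush.png",np.hstack(T[2:]))
E
```

```text
0 w1 th 89.0 area eq diam 29.7 cent l,z 1.0 44.6 ext [-13.  14.] [31. 59.]
0 w3 th 89.0 area eq diam 31.1 cent l,z 1.7 46.7 ext [-12.  15.] [33. 61.]
2 w1 th 94.0 area eq diam 30.0 cent l,z 0.8 44.5 ext [-13.  14.] [31. 59.]
2 w3 th 93.0 area eq diam 31.2 cent l,z 1.7 46.8 ext [-12.   15.7] [33. 61.]
```

View pics/bush.png

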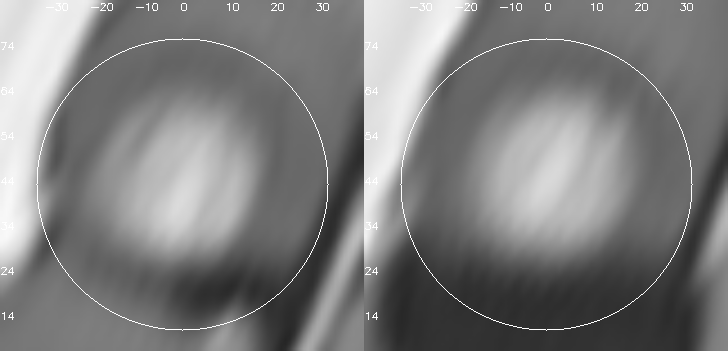

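```bash
python3 -m crank '[[0,-0.012,0.2,0,0,0,-1],[0,0,0.2,0,0,0,-1],[0,0,0.072,0,0,0,-1],[-0.08,0,0,0,0,0,-1],[-0.08,0,0,0,0,0,-1],[0,0,0,0,0,0,-1],[0,0,0,0,0,0,-1]]' 100 >/dev/null; cat >> h.py <<'E'
def rel():
    s=ctrl.state();yaw=np.radians(-95.5);a=np.array([np.cos(yaw),np.sin(yaw),0]);b=np.array([-a[1],a[0],0]);d=s["tcp_pos"]-[.512,-.2037,0]
    F=s["wrist_force"];M=s["torque"];R=s["eef_rot"]
    print("t%.2f tip s %.1f l %.2f axis z %.2f | F along %.1f lat %.1f up %.1f | M tool"%(s["time"],d@a*1e3+143.2,d@b*1e3,s["tcp_pos"][2]*1e3+22.2,F@a,F@b,F[2]),(R.T@M).round(2),"bar yaw %.2f pitch %.2f"%(np.degrees(np.arctan2(-R[1,0],-R[0,0])),np.degrees(R[2,0])),"w %.3f"%s["grip_width"])
E
python3 -c "
from h import *
rel()"
```

```text
t7.30 tip s -32.8 l -1.38 axis z 43.65 | F along 0.1 lat -0.2 up -1.0 | M tool [ 0.01  0.05 -0.06] bar yaw -95.62 pitch 0.00 w 0.241
```

```bash
cat > r.py <<'E'
from h import *
rel()
E
python3 -m crank '[[-0.03,0.007,0,0,0,0,-1],[-0.03,0,0,0,0,0,-1],[-0.02,0,0,0,0,0,-1]]' >/dev/null; python3 r.py; python3 -m crank '[[-0.02,0,0,0,0,0,-1],[-0.02,0,0,0,0,0,-1]]' >/dev/null; python3 r.py;  python3 -m crank '[[-0.02,0,0,0,0,0,-1],[-0.02,0,0,0,0,0,-1]]' >/dev/null; python3 r.py
```

```text
t7.67 tip s -28.1 l -1.11 axis z 43.44 | F along 1.1 lat -0.8 up -1.3 | M tool [-0.01  0.06  0.03] bar yaw -95.60 pitch -0.00 w 0.242
t7.92 tip s -25.8 l -1.16 axis z 43.40 | F along -1.6 lat 0.4 up -0.5 | M tool [ 0.04  0.12 -0.06] bar yaw -95.61 pitch 0.00 w 0.243
t8.18 tip s -24.3 l -1.04 axis z 43.49 | F along -12.1 lat 0.3 up 0.1 | M tool [0.01 1.73 0.1 ] bar yaw -95.65 pitch 0.07 w 0.244
```

It caught on the bush face: −12 N at s ≈ −24.5, with the wheel tipped. I'm drawing back. The depth I used is that of the rod's visible surface, which biased my lateral reading by about 1.3 mm, so I'll shift +1.2 mm sideways and +0.5 mm up.

```bash
python3 -m crank '[[0.06,0,0,0,0,0,-1],[0.04,0,0,0,0,0,-1],[0,0.02,-0.008,0,0,0,-1],[0,0,0,0,0,0,-1]]' >/dev/null; python3 r.py; python3 -m crank '[[-0.03,0,0,0,0,0,-1],[-0.03,0,0,0,0,0,-1],[-0.02,0,0,0,0,0,-1]]' >/dev/null; python3 r.py;  python3 -m crank '[[-0.015,0,0,0,0,0,-1],[-0.01,0,0,0,0,0,-1]]' >/dev/null; python3 r.py
```

```text
t8.68 tip s -29.3 l 0.28 axis z 43.94 | F along -0.3 lat -0.9 up -0.6 | M tool [0.06 0.05 0.03] bar yaw -95.60 pitch -0.00 w 0.247
t9.05 tip s -24.4 l 0.05 axis z 43.89 | F along -1.1 lat -0.1 up -0.5 | M tool [ 0.    0.05 -0.02] bar yaw -95.61 pitch -0.00 w 0.246
t9.30 tip s -23.0 l 0.04 axis z 43.88 | F along -0.0 lat -0.1 up -1.3 | M tool [ 0.01  0.06 -0.02] bar yaw -95.61 pitch 0.00 w 0.241
```

No resistance past −24: the tip is in bush 1. Going on carefully.

```bash
python3 -m crank '[[-0.02,0,0,0,0,0,-1],[-0.02,0,0,0,0,0,-1]]' >/dev/null; python3 r.py; python3 -m crank '[[-0.02,0,0,0,0,0,-1],[-0.03,0,0,0,0,0,-1],[-0.03,0,0,0,0,0,-1]]' >/dev/null; python3 r.py;  python3 -m crank '[[-0.04,0,0,0,0,0,-1],[-0.04,0,0,0,0,0,-1],[-0.04,0,0,0,0,0,-1]]' >/dev/null; python3 r.py
```

```text
t9.55 tip s -20.6 l 0.04 axis z 43.87 | F along 0.4 lat -0.3 up -0.6 | M tool [-0.01  0.08 -0.03] bar yaw -95.60 pitch -0.00 w 0.246
t9.93 tip s -15.8 l 0.05 axis z 43.90 | F along -0.9 lat -0.1 up -1.5 | M tool [-0.03  0.14 -0.01] bar yaw -95.61 pitch 0.00 w 0.240
t10.30 tip s -8.5 l -0.02 axis z 43.86 | F along 0.0 lat -1.3 up -2.1 | M tool [-0.03  0.11  0.  ] bar yaw -95.61 pitch 0.00 w 0.239
```

```bash
python3 -m crank '[[-0.04,0,0,0,0,0,-1],[-0.04,0,0,0,0,0,-1],[-0.03,0,0,0,0,0,-1],[-0.02,0,0,0,0,0,-1]]' >/dev/null; python3 r.py; python3 -m crank '[[-0.02,0,0,0,0,0,-1],[-0.01,0,0,0,0,0,-1]]' >/dev/null; python3 r.py;  python3 -m crank '[[-0.015,0,0,0,0,0,-1],[-0.01,0,0,0,0,0,-1]]' >/dev/null; python3 r.py
```

```text
t10.80 tip s -0.8 l -0.05 axis z 43.86 | F along -0.2 lat 0.7 up -1.8 | M tool [ 0.05  0.21 -0.01] bar yaw -95.61 pitch 0.00 w 0.238
t11.05 tip s 1.0 l -0.02 axis z 43.87 | F along -0.9 lat -1.3 up -2.6 | M tool [0.   0.25 0.05] bar yaw -95.60 pitch 0.00 w 0.241
t11.30 tip s 2.4 l -0.00 axis z 43.88 | F along -1.0 lat -0.3 up -2.8 | M tool [0.03 0.28 0.02] bar yaw -95.60 pitch 0.00 w 0.245
```

```bash
for i in 1; do python3 -m crank '[[-0.012,0,0,0,0,0,-1]]' >/dev/null; python3 r.py; python3 -m crank '[[-0.01,0,0,0,0,0,-1]]' >/dev/null; python3 r.py;  python3 -m crank '[[-0.008,0,0,0,0,0,-1]]' >/dev/null; python3 r.py; done
```

```text
t11.43 tip s 3.2 l -0.03 axis z 43.87 | F along -1.1 lat -0.7 up -1.9 | M tool [0.07 0.23 0.02] bar yaw -95.60 pitch 0.00 w 0.244
t11.55 tip s 3.8 l 0.00 axis z 43.89 | F along -0.8 lat -0.2 up -1.8 | M tool [-0.01  0.26 -0.02] bar yaw -95.60 pitch -0.00 w 0.243
t11.68 tip s 4.3 l -0.00 axis z 43.89 | F along -0.6 lat -0.3 up -2.0 | M tool [ 0.04  0.21 -0.03] bar yaw -95.60 pitch -0.00 w 0.242
```

```bash
python3 -m crank '[[-0.01,0,0,0,0,0,-1]]' >/dev/null; python3 r.py; python3 -m crank '[[-0.01,0,0,0,0,0,-1]]' >/dev/null; python3 r.py;  python3 -m crank '[[-0.012,0,0,0,0,0,-1]]' >/dev/null; python3 r.py; python3 -m crank '[[-0.015,0,0,0,0,0,-1]]' >/dev/null; python3 r.py
```

```text
t11.80 tip s 4.9 l -0.01 axis z 43.88 | F along -0.7 lat 0.1 up -1.9 | M tool [0.02 0.22 0.05] bar yaw -95.60 pitch -0.00 w 0.238
t11.93 tip s 5.5 l 0.00 axis z 43.88 | F along 0.6 lat 0.1 up -1.8 | M tool [-0.01  0.15 -0.01] bar yaw -95.60 pitch 0.00 w 0.240
t12.05 tip s 6.2 l 0.01 axis z 43.88 | F along -0.0 lat -0.1 up -2.1 | M tool [ 0.02  0.23 -0.02] bar yaw -95.60 pitch 0.00 w 0.244
t12.18 tip s 7.1 l 0.02 axis z 43.89 | F along -0.2 lat -0.6 up -1.9 | M tool [0.02 0.24 0.01] bar yaw -95.60 pitch -0.00 w 0.239
```

Bush 2 is threaded without force. For bush 3 the picture suggests about +1 mm sideways and +1.7 mm up, so I'll shift before touching it.

```bash
python3 -m crank '[[-0.025,0,0,0,0,0,-1],[-0.025,0,0,0,0,0,-1],[-0.025,0,0,0,0,0,-1],[-0.02,0,0,0,0,0,-1]]' >/dev/null; python3 r.py; python3 -m crank '[[0,0.008,-0.014,0,0,0,-1],[0,0.007,-0.014,0,0,0,-1]]' >/dev/null; python3 r.py;  python3 -m crank '[[-0.03,0,0,0,0,0,-1],[-0.02,0,0,0,0,0,-1]]' >/dev/null; python3 r.py; python3 -m crank '[[-0.01,0,0,0,0,0,-1]]' >/dev/null; python3 r.py;python3 -m crank '[[-0.01,0,0,0,0,0,-1]]' >/dev/null; python3 r.py
```

```text
t12.68 tip s 12.9 l -0.00 axis z 43.91 | F along -0.7 lat 0.5 up -1.7 | M tool [0.02 0.19 0.02] bar yaw -95.61 pitch -0.00 w 0.243
t12.93 tip s 12.8 l 0.92 axis z 45.60 | F along -0.5 lat -0.1 up -1.8 | M tool [ 0.04  0.25 -0.02] bar yaw -95.61 pitch 0.00 w 0.238
t13.18 tip s 15.8 l 0.92 axis z 45.58 | F along -0.9 lat -0.2 up -3.0 | M tool [0.02 0.33 0.03] bar yaw -95.60 pitch 0.00 w 0.240
t13.30 tip s 16.4 l 0.87 axis z 45.55 | F along -0.2 lat 0.4 up -2.4 | M tool [-0.06  0.32 -0.  ] bar yaw -95.61 pitch 0.00 w 0.241
t13.43 tip s 17.0 l 0.86 axis z 45.56 | F along -0.2 lat -0.0 up -2.2 | M tool [-0.04  0.35 -0.04] bar yaw -95.60 pitch 0.00 w 0.245
```

```bash
python3 -m crank '[[-0.015,0,0,0,0,0,-1]]' >/dev/null; python3 r.py; python3 -m crank '[[-0.012,0,0,0,0,0,-1]]' >/dev/null; python3 r.py;  python3 -m crank '[[-0.01,0,0,0,0,0,-1]]' >/dev/null; python3 r.py; python3 -m crank '[[-0.01,0,0,0,0,0,-1]]' >/dev/null; python3 r.py;python3 -m crank '[[-0.01,0,0,0,0,0,-1]]' >/dev/null; python3 r.py;python3 -m crank '[[-0.01,0,0,0,0,0,-1]]' >/dev/null; python3 r.py
```

```text
t13.55 tip s 17.8 l 0.89 axis z 45.56 | F along -1.9 lat 0.2 up -3.0 | M tool [ 0.02  0.45 -0.01] bar yaw -95.61 pitch 0.01 w 0.241
t13.68 tip s 18.3 l 0.86 axis z 45.55 | F along -5.6 lat -0.3 up -2.5 | M tool [ 0.01  0.99 -0.04] bar yaw -95.61 pitch 0.02 w 0.243
t13.80 tip s 18.6 l 0.87 axis z 45.58 | F along -8.5 lat -0.9 up -1.5 | M tool [-0.1   1.38 -0.01] bar yaw -95.62 pitch 0.04 w 0.244
t13.93 tip s 18.9 l 0.84 axis z 45.59 | F along -11.0 lat 0.1 up -1.8 | M tool [-0.03  1.66 -0.06] bar yaw -95.62 pitch 0.06 w 0.240
t14.05 tip s 19.1 l 0.83 axis z 45.58 | F along -13.4 lat 0.8 up -0.6 | M tool [-0.11  2.06 -0.08] bar yaw -95.63 pitch 0.08 w 0.240
t14.18 tip s 19.4 l 0.88 axis z 45.63 | F along -16.1 lat 0.4 up -0.4 | M tool [-0.08  2.47 -0.01] bar yaw -95.63 pitch 0.10 w 0.244
```

That last touch went too far, to 16 N on the wrist: I should have checked between rows. Drawing back straight away and retrying lower, one small step at a time.

```bash
python3 -m crank '[[0.06,0,0,0,0,0,-1],[0.04,0,0,0,0,0,-1],[0,0,0.018,0,0,0,-1],[0,0,0,0,0,0,-1]]' >/dev/null; python3 r.py; python3 -m crank '[[-0.03,0,0,0,0,0,-1],[-0.02,0,0,0,0,0,-1]]' >/dev/null; python3 r.py; python3 -m crank '[[-0.015,0,0,0,0,0,-1]]' >/dev/null; python3 r.py
```

```text
t14.68 tip s 15.2 l 0.89 axis z 44.42 | F along -0.0 lat 0.4 up -1.9 | M tool [-0.03  0.16  0.01] bar yaw -95.61 pitch -0.01 w 0.238
t14.93 tip s 18.1 l 0.92 axis z 44.51 | F along -3.6 lat -0.9 up -1.4 | M tool [-0.06  0.73 -0.  ] bar yaw -95.62 pitch 0.01 w 0.243
t15.05 tip s 18.4 l 0.93 axis z 44.54 | F along -8.8 lat 0.7 up -1.0 | M tool [-0.05  1.33 -0.09] bar yaw -95.64 pitch 0.04 w 0.240
```

```bash
python3 -m crank '[[0.05,0,0,0,0,0,-1],[0.02,0,0,0,0,0,-1],[0,0.01,-0.01,0,0,0,-1],[0,0.01,0,0,0,0,-1]]' >/dev/null; python3 r.py; python3 -m crank '[[-0.03,0,0,0,0,0,-1],[-0.015,0,0,0,0,0,-1]]' >/dev/null; python3 r.py; python3 -m crank '[[-0.012,0,0,0,0,0,-1]]' >/dev/null; python3 r.py
```

```text
t15.55 tip s 14.7 l 2.12 axis z 45.12 | F along -1.2 lat -0.3 up -1.4 | M tool [ 0.    0.11 -0.05] bar yaw -95.61 pitch -0.00 w 0.245
t15.80 tip s 17.6 l 2.04 axis z 45.06 | F along -1.2 lat 0.1 up -1.9 | M tool [-0.04  0.19  0.01] bar yaw -95.61 pitch -0.00 w 0.240
t15.93 tip s 18.0 l 2.04 axis z 45.08 | F along -3.2 lat 0.5 up -2.6 | M tool [-0.01  0.52 -0.  ] bar yaw -95.62 pitch 0.01 w 0.243
```

```bash
python3 -m crank '[[-0.007,0,0,0,0,0,-1]]' >/dev/null; python3 r.py; python3 -m crank '[[0.05,0,0,0,0,0,-1],[0.015,-0.02,0,0,0,0,-1],[0,-0.02,0,0,0,0,-1],[0,0,0,0,0,0,-1]]' >/dev/null; python3 r.py; python3 -m crank '[[-0.03,0,0,0,0,0,-1],[-0.02,0,0,0,0,0,-1]]' >/dev/null; python3 r.py; python3 -m crank '[[-0.012,0,0,0,0,0,-1]]' >/dev/null; python3 r.py
```

```text
t16.05 tip s 18.2 l 2.05 axis z 45.09 | F along -4.2 lat 0.2 up -0.9 | M tool [-0.02  0.81 -0.04] bar yaw -95.61 pitch 0.02 w 0.240
t16.55 tip s 14.7 l -0.43 axis z 45.10 | F along -0.2 lat -0.5 up -1.6 | M tool [-0.03  0.06  0.03] bar yaw -95.60 pitch -0.00 w 0.244
t16.80 tip s 17.7 l -0.28 axis z 45.09 | F along -1.6 lat 0.6 up -1.8 | M tool [-0.03  0.28 -0.06] bar yaw -95.61 pitch 0.00 w 0.241
t16.93 tip s 18.2 l -0.23 axis z 45.11 | F along -5.1 lat 0.1 up -1.2 | M tool [-0.06  0.79 -0.01] bar yaw -95.62 pitch 0.02 w 0.242
```

```bash
python3 -m crank '[[0.05,0,0,0,0,0,-1],[0.01,0,0,0,0,0,-1],[0,0.01,0.015,0,0,0,-1],[0,0,0,0,0,0,-1]]' >/dev/null; python3 - <<'E'
from h import *
import cv2
rel()
n="scene";acc=[]
for i in range(6):
    p,d=cams.read_camera(n);acc.append(p.astype(np.float32))
p=np.mean(acc,0);np.savez("pics/scene3.npz",p=p.astype(np.uint8),d=d)
u,v=195,232
I=cv2.resize(p[v:v+50,u:u+66,::-1],None,fx=12,fy=12,interpolation=cv2.INTER_LANCZOS4);I=np.clip(I*1.5,0,255).astype(np.uint8)
yaw=np.radians(-95.5);a=np.array([np.cos(yaw),np.sin(yaw),0]);b=np.array([-a[1],a[0],0]);O=np.array([.512,-.2037,0])
th=np.linspace(0,2*np.pi,80)
def ring(s,l,z,r,col):
    X=O+a*s+b*(l+r*np.cos(th))[:,None]+np.array([0,0,1])*(z+r*np.sin(th))[:,None]
    cv2.polylines(I,[((proj(n,X)-[u,v]+.5)*12).astype(np.int32)],True,col,1)
ring(.027,.001,.0455,.0325,(0,255,0));ring(.0282,.001,.0455,.013,(0,255,0))
ring(-.017,0,.0455,.0325,(255,255,0));ring(-.0158,0,.0455,.013,(255,255,0));ring(.012,-.0008,.0455,.0325,(0,0,255))
cv2.imwrite("pics/w3.png",I)
E
```

```text
t17.43 tip s 14.8 l 0.29 axis z 44.10 | F along -0.6 lat 0.4 up -1.4 | M tool [ 0.02 -0.01  0.02] bar yaw -95.60 pitch -0.00 w 0.239
```

View pics/w3.png

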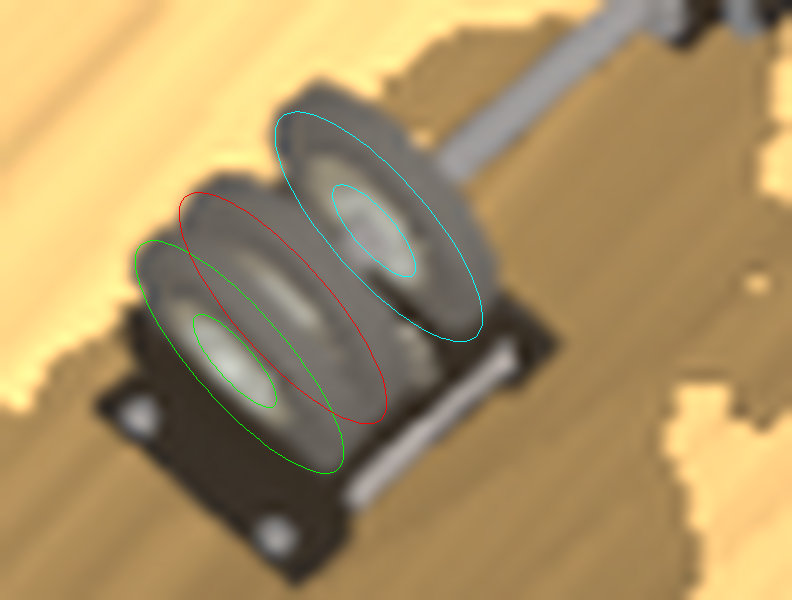

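The rings match the wheels well. The rod shows from (640,15) to (450,165) and can be extrapolated to bush 3 at about (230,360). I'll measure that line against the bush centre.

```bash
python3 - <<'E'
from h import *
import cv2
n="scene";p=np.load("pics/scene3.npz")["p"].astype(np.float32);u,v=195,232
g=p.mean(2);sat=p.max(2)-p.min(2)
# rod cross-section profile: use saturation (wood is saturated, rod grey)
c0=np.array([640,15.])/12+[u,v]-.5;c1=np.array([455,162.])/12+[u,v]-.5
d=(c1-c0)/np.linalg.norm(c1-c0);nrm=np.array([-d[1],d[0]])
pts=[]
for t in np.linspace(1,np.linalg.norm(c1-c0)-2.5,30):
    o=np.arange(-4,4.01,.1);q=(c0+d*t+o[:,None]*nrm).astype(np.float32)
    s=cv2.remap(sat,q[:,0][None],q[:,1][None],cv2.INTER_CUBIC)[0]
    m=s<(s.min()+np.percentile(s,85))/2
    k=int(np.argmin(abs(o)));
    if not m[k]: continue
    i=k
    while i>0 and m[i-1]: i-=1
    j=k
    while j<len(o)-1 and m[j+1]: j+=1
    pts.append([*(c0+d*t+(o[i]+o[j])/2*nrm),o[j]-o[i]])
pts=np.array(pts);print("width px",pts[:,2].round(1)[::5])
vx,vy,x0,y0=cv2.fitLine(pts[:,:2].astype(np.float32),cv2.DIST_HUBER,0,.01,.01).ravel()
print("line",vx,vy,x0,y0)
T=ctrl.state()  # robot model of rod axis at this image
yaw=np.radians(-95.5);a=np.array([np.cos(yaw),np.sin(yaw),0]);b=np.array([-a[1],a[0],0]);O=np.array([.512,-.2037,0])
off=lambda q:(np.asarray(q)-[x0,y0])@[-vy,vx]
R=T["eef_rot"];P=T["tcp_pos"]
for s in(.035,.06,.075,.143,.187):
    q=proj(n,P+R@[-s,0,-.0222])[0];print("model rod at",s,"perp px",off(q).round(2))
A=O-a*.0+[0,0,.0445]
for name,X in(("l+1",b*.001),("z+1",np.array([0,0,.001]))):
    print("perp px per mm",name,(off(proj(n,A+X)[0])-off(proj(n,A)[0])).round(3))
# bush centroids: pixels in window brighter than threshold
for name,s,l0,z0 in(("w1",-.0158,0,.0455),("w3",.0282,.001,.0455)):
    q0=proj(n,O+a*s+b*l0+[0,0,z0])[0];V,U=np.mgrid[-9:9.01:.25,-9:9.01:.25]
    im=cv2.remap(g,(U+q0[0]).astype(np.float32),(V+q0[1]).astype(np.float32),cv2.INTER_CUBIC)
    sm=cv2.remap(sat,(U+q0[0]).astype(np.float32),(V+q0[1]).astype(np.float32),cv2.INTER_CUBIC)
    for th in(84,90,96,104,112):
        lab=cv2.connectedComponents(((im>th)&(sm<45)).astype(np.uint8))[1];k=lab[36,36]
        m=lab==k
        print(name,th,k,"area mm-ish",m.sum()/16,"cent",(q0+[U[m].mean(),V[m].mean()]).round(2),"perp to rod px",off(q0+[U[m].mean(),V[m].mean()]).round(2))
    print("zero pt",q0.round(2),off(q0).round(2))
E
```

```text
width px [3.6 3.4 3.6 3.4 3.6 3.8]
line 0.75934464 -0.6506887 241.5563 237.13737
model rod at 0.035 perp px -0.3
model rod at 0.06 perp px -0.13
model rod at 0.075 perp px -0.03
model rod at 0.143 perp px 0.45
model rod at 0.187 perp px 0.77
perp px per mm l+1 0.343
perp px per mm z+1 -0.16
w1 84 4 area mm-ish 47.8125 cent [225.23 250.25] perp to rod px -0.67
w1 90 6 area mm-ish 40.8125 cent [225.38 250.36] perp to rod px -0.48
w1 96 6 area mm-ish 31.5625 cent [225.77 250.77] perp to rod px 0.08
w1 104 2 area mm-ish 20.9375 cent [226.11 250.83] perp to rod px 0.35
w1 112 0 area mm-ish 323.125 cent [225.65 250.73] perp to rod px -0.03
zero pt [225.67 250.74] -0.01
w3 84 4 area mm-ish 32.9375 cent [213.68 261.71] perp to rod px 0.52
w3 90 6 area mm-ish 28.0 cent [213.75 261.81] perp to rod px 0.64
w3 96 6 area mm-ish 23.6875 cent [213.78 261.88] perp to rod px 0.71
w3 104 2 area mm-ish 18.4375 cent [213.83 261.93] perp to rod px 0.79
w3 112 2 area mm-ish 12.6875 cent [213.89 262.09] perp to rod px 0.95
zero pt [214.05 261.6 ] 0.68
```

The image leaves bush 3 somewhere around (1±1.3, 46±1.3). I'll probe three spots around the tried ones, each touch limited to about 4 N.

```bash
python3 -m crank '[[0,0.01,-0.024,0,0,0,-1],[0,0,-0.023,0,0,0,-1],[-0.03,0,0,0,0,0,-1],[-0.02,0,0,0,0,0,-1],[-0.01,0,0,0,0,0,-1],[0,0,0,0,0,0,-1]]' >/dev/null; python3 r.py; python3 -m crank '[[0.06,0,0,0,0,0,-1],[0,0.02,0.008,0,0,0,-1],[-0.03,0,0,0,0,0,-1],[-0.02,0,0,0,0,0,-1],[-0.01,0,0,0,0,0,-1],[0,0,0,0,0,0,-1]]' >/dev/null; python3 r.py; python3 -m crank '[[0.06,-0.02,0,0,0,0,-1],[0,-0.02,0,0,0,0,-1],[-0.03,0,0,0,0,0,-1],[-0.02,0,0,0,0,0,-1],[-0.01,0,0,0,0,0,-1],[0,0,0,0,0,0,-1]]' >/dev/null; python3 r.py
```

```text
t18.48 tip s 18.3 l 0.86 axis z 46.98 | F along -0.4 lat -0.4 up -2.5 | M tool [-0.05  0.39 -0.  ] bar yaw -95.61 pitch 0.01 w 0.237
t19.23 tip s 18.4 l 2.09 axis z 46.52 | F along -0.1 lat 1.1 up -2.7 | M tool [-0.    0.33 -0.01] bar yaw -95.61 pitch 0.00 w 0.242
t19.98 tip s 18.2 l -0.31 axis z 46.54 | F along -2.6 lat -0.5 up -1.6 | M tool [0.04 0.55 0.01] bar yaw -95.62 pitch 0.01 w 0.238
```

The first two probes met no resistance, so the bush is near (1.6, 46.8). Going in there step by step.

```bash
python3 -m crank '[[0.06,0.016,0,0,0,0,-1],[0,0.016,-0.006,0,0,0,-1],[-0.03,0,0,0,0,0,-1],[-0.02,0,0,0,0,0,-1],[-0.01,0,0,0,0,0,-1],[0,0,0,0,0,0,-1]]' >/dev/null; python3 r.py; python3 -m crank '[[-0.01,0,0,0,0,0,-1]]' >/dev/null; python3 r.py;python3 -m crank '[[-0.01,0,0,0,0,0,-1]]' >/dev/null; python3 r.py
```

```text
t20.73 tip s 18.4 l 1.58 axis z 46.87 | F along 0.6 lat 0.2 up -1.6 | M tool [-0.03  0.31  0.02] bar yaw -95.61 pitch 0.00 w 0.249
t20.85 tip s 18.9 l 1.59 axis z 46.89 | F along -1.3 lat 0.5 up -2.0 | M tool [-0.05  0.32 -0.01] bar yaw -95.60 pitch 0.00 w 0.244
t20.98 tip s 19.5 l 1.60 axis z 46.88 | F along -0.5 lat -0.0 up -2.3 | M tool [-0.05  0.42 -0.05] bar yaw -95.60 pitch 0.00 w 0.242
```

```bash
python3 -m crank '[[-0.01,0,0,0,0,0,-1]]' >/dev/null; python3 r.py
```

```text
t21.10 tip s 20.1 l 1.64 axis z 46.90 | F along -1.4 lat 0.2 up -2.7 | M tool [ 0.    0.39 -0.04] bar yaw -95.60 pitch 0.00 w 0.242
```

```bash
python3 -m crank '[[-0.015,0,0,0,0,0,-1],[-0.015,0,0,0,0,0,-1]]' >/dev/null; python3 r.py; python3 -m crank '[[-0.02,0,0,0,0,0,-1],[-0.02,0,0,0,0,0,-1]]' >/dev/null; python3 r.py;python3 -m crank '[[-0.02,0,0,0,0,0,-1],[-0.025,0,0,0,0,0,-1]]' >/dev/null; python3 r.py;python3 -m crank '[[-0.03,0,0,0,0,0,-1],[-0.03,0,0,0,0,0,-1]]' >/dev/null; python3 r.py
```

```text
t21.35 tip s 22.0 l 1.58 axis z 46.88 | F along -0.5 lat 0.4 up -2.7 | M tool [-0.02  0.36 -0.08] bar yaw -95.60 pitch 0.00 w 0.241
t21.60 tip s 24.4 l 1.55 axis z 46.86 | F along -1.5 lat 0.8 up -3.0 | M tool [-0.03  0.44 -0.06] bar yaw -95.60 pitch 0.00 w 0.245
t21.85 tip s 27.1 l 1.59 axis z 46.89 | F along -1.1 lat 0.4 up -3.0 | M tool [-0.02  0.37 -0.08] bar yaw -95.60 pitch -0.00 w 0.241
t22.10 tip s 30.8 l 1.57 axis z 46.89 | F along -1.2 lat 0.2 up -3.4 | M tool [ 0.02  0.43 -0.04] bar yaw -95.61 pitch 0.00 w 0.243
```

All three bushes are threaded. Running the bar on to the collar position.

```bash
python3 -m crank '[[-0.04,-0.004,0.008,0,0,0,-1],[-0.04,-0.004,0.008,0,0,0,-1],[-0.04,0,0,0,0,0,-1]]' >/dev/null; python3 r.py; python3 -m crank '[[-0.04,0,0,0,0,0,-1],[-0.04,0,0,0,0,0,-1],[-0.04,0,0,0,0,0,-1]]' >/dev/null; python3 r.py;python3 -m crank '[[-0.04,0,0,0,0,0,-1],[-0.04,0,0,0,0,0,-1],[-0.04,0,0,0,0,0,-1]]' >/dev/null; python3 r.py;python3 -m crank '[[-0.04,0,0,0,0,0,-1],[-0.04,0,0,0,0,0,-1],[-0.04,0,0,0,0,0,-1],[0,0,0,0,0,0,-1]]' >/dev/null; python3 r.py
```

```text
t22.48 tip s 38.0 l 1.19 axis z 46.00 | F along -0.8 lat 0.1 up -0.9 | M tool [0.01 0.15 0.01] bar yaw -95.60 pitch -0.00 w 0.243
t22.85 tip s 45.2 l 1.08 axis z 45.96 | F along -0.7 lat 0.4 up 0.2 | M tool [-0.08  0.13 -0.05] bar yaw -95.60 pitch -0.00 w 0.244
t23.23 tip s 52.4 l 1.04 axis z 45.93 | F along -0.3 lat -0.2 up -1.0 | M tool [-0.01  0.11  0.02] bar yaw -95.60 pitch -0.00 w 0.240
t23.73 tip s 59.6 l 1.00 axis z 45.91 | F along 0.2 lat -0.8 up -1.3 | M tool [-0.06  0.12  0.01] bar yaw -95.62 pitch -0.00 w 0.243
```

```bash
python3 -m crank '[[0,0,-0.03,0,0,0,-1],[0,0,-0.06,0,0,0,-1],[0,0,-0.1,0,0,0,-1],[0,0,-0.15,0,0,0,-1],[0,0,-0.2,0,0,0,-1],[0,0,-0.2,0,0,0,-1],[0,0,-0.15,0,0,0,-1],[0,0,-0.1,0,0,0,-1],[0,0,0,0,0,0,-1]]' 120 >/dev/null; python3 - <<'E'
from h import *
import cv2
rel();show()
p,d=cams.read_camera("scene");np.savez("pics/scene4.npz",p=p,d=d)
u,v=190,200
cv2.imwrite("pics/lift.png",np.clip(cv2.resize(p[v:v+75,u:u+90,::-1],None,fx=8,fy=8,interpolation=cv2.INTER_CUBIC)*1.3,0,255).astype(np.uint8))
s=ctrl.state();P=s["tcp_pos"];R=s["eef_rot"]
for x in(.028,.086,.144): print(((proj("scene",P+R@[-x,0,-.0222])[0]-[u,v]+.5)*8).round(),end=" ")
plan(np.array([.5326,.2356,.115]),np.radians(99.98),12)
E
```

```text
t24.85 tip s 59.5 l 1.31 axis z 105.81 | F along -0.1 lat 0.2 up -2.7 | M tool [-0.    0.24  0.04] bar yaw -95.60 pitch -0.01 w 0.233
t 24.85 p [ 521.3 -120.5   83.6] yaw 84.4 z [ 9.e-04 -2.e-04 -1.e+00] F [ 0.2  0.1 -2.7] w 0.233 gf 117.5
[370. 238.] [243. 349.] [109. 466.] row 12 x [0.495, 0.029, -0.044, 0.0, -0.0, -0.283]
```

View pics/lift.png

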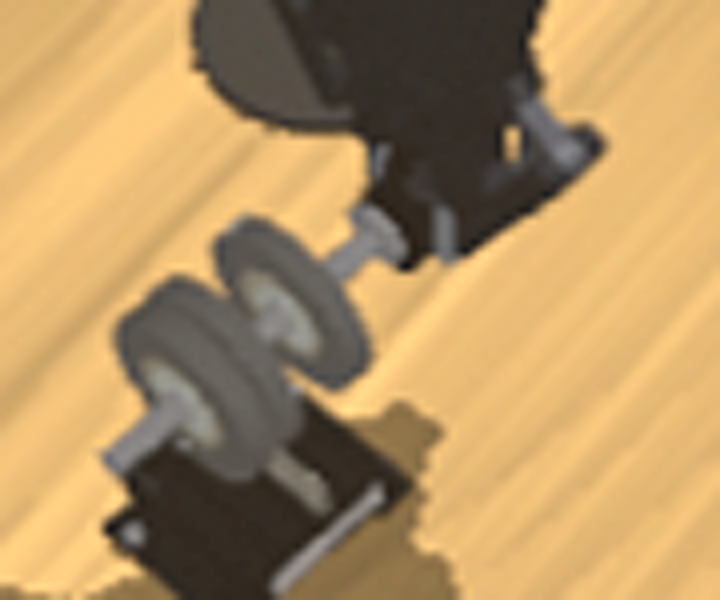

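All three wheels hang on the bar above the rack; the collar is at about (378,240) and the tip at (110,465) in the crop. Carrying it back to above the bracket with a smooth ramp.

```bash
python3 -m crank '[[0,0,-0.1,0,0,0,-1],[0,0,-0.2,0,0,0,-1],[0,0,-0.15,0,0,0,-1],[0,0,-0.07,0,0,0,-1]]' >/dev/null;  python3 -m crank '[[0.099,0.006,0,0,0,-0.057,-1],[0.198,0.012,0,0,0,-0.113,-1],[0.297,0.017,0,0,0,-0.17,-1],[0.396,0.023,0,0,0,-0.226,-1],[0.396,0.023,0,0,0,-0.226,-1],[0.396,0.023,0,0,0,-0.226,-1],[0.396,0.023,0,0,0,-0.226,-1],[0.396,0.023,0,0,0,-0.226,-1],[0.396,0.023,0,0,0,-0.226,-1],[0.396,0.023,0,0,0,-0.226,-1],[0.396,0.023,0,0,0,-0.226,-1],[0.396,0.023,0,0,0,-0.226,-1],[0.396,0.023,0,0,0,-0.226,-1],[0.396,0.023,0,0,0,-0.226,-1],[0.396,0.023,0,0,0,-0.226,-1],[0.297,0.017,0,0,0,-0.17,-1],[0.198,0.012,0,0,0,-0.113,-1],[0.099,0.006,0,0,0,-0.057,-1],[0,0,0,0,0,0,-1],[0,0,0,0,0,0,-1]]' >/dev/null; python3 - <<'E'
from h import *
import cv2
show()
plan(np.array([.5326,.2356,.115]),np.radians(99.98),1)
s=ctrl.state();P=s["tcp_pos"];R=s["eef_rot"]
p,d=cams.read_camera("scene")
u,v=265,115
I=np.clip(cv2.resize(p[v:v+85,u:u+75,::-1],None,fx=7,fy=7,interpolation=cv2.INTER_CUBIC)*1.4,0,255).astype(np.uint8)
for x in(.028,.144): print(((proj("scene",P+R@[-x,0,-.0222])[0]-[u,v]+.5)*7).round())
cv2.imwrite("pics/above.png",I)
E
```

```text
t 27.9 p [531.3 234.8 114.3] yaw 99.91 z [-2.e-04 -2.e-04 -1.e+00] F [ 0.2  0.6 -3.5] w 0.239 gf 117.5
row 1 x [0.009, 0.024, -0.012, -0.002, 0.002, -0.016]
[362. 219.]
[251. 405.]
```

View pics/above.png

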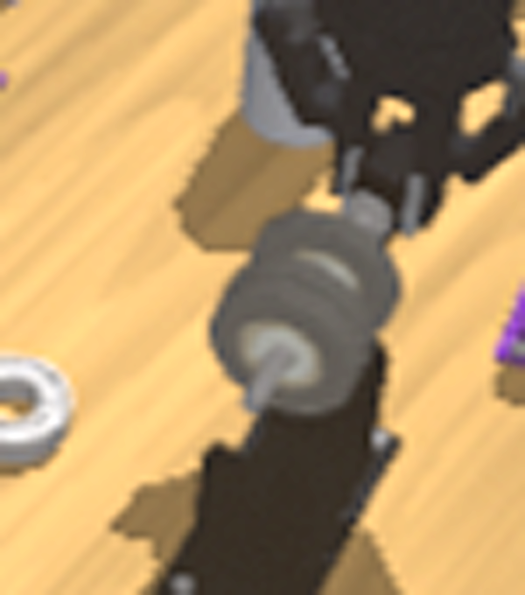

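The wheels are still evenly spaced, with wheel 3's face near (285,350), about 82 mm from the collar, and the bar is above the bracket. Lowering.

```bash
python3 -m crank '[[0.009,0.024,0.1,0,0,-0.016,-1],[0,0,0.2,0,0,0,-1],[0,0,0.25,0,0,0,-1],[0,0,0.2,0,0,0,-1],[0,0,0.1,0,0,0,-1],[0,0,0,0,0,0,-1],[0,0,0,0,0,0,-1]]' >/dev/null; python3 - <<'E'
from h import *
show()
plan(np.array([.5326,.2356,.044]),np.radians(99.98),1)
E
```

```text
t 28.82 p [532.9 236.3  63.6] yaw 100.02 z [ 6.e-04  3.e-04 -1.e+00] F [ 0.7  0.6 -2.9] w 0.24 gf 117.6
row 1 x [-0.011, -0.007, 0.327, 0.008, -0.002, 0.008]
```

```bash
python3 -m crank '[[-0.005,-0.007,0.08,0,0,0.008,-1],[0,0,0.08,0,0,0,-1],[0,0,0.06,0,0,0,-1],[0,0,0,0,0,0,-1]]' >/dev/null; python3 -c "
from h import *
show()"; python3 -m crank '[[0,0,0.04,0,0,0,-1],[0,0,0.03,0,0,0,-1],[0,0,0,0,0,0,-1]]' >/dev/null; python3 -c "
from h import *
show()"
```

```text
t 29.32 p [531.9 235.7  49.7] yaw 99.98 z [-7.e-04 -3.e-04 -1.e+00] F [-0.6  0.2 -3.6] w 0.242 gf 117.6
t 29.7 p [532.1 235.7  45.8] yaw 99.98 z [-2.e-04 -1.e-04 -1.e+00] F [ 0.3  0.8 -4.3] w 0.234 gf 117.6
```

```bash
python3 -m crank '[[0,0,0.015,0,0,0,-1],[0,0,0,0,0,0,-1]]' >/dev/null; python3 -c "
from h import *
show()"; python3 -m crank '[[0,0,0.01,0,0,0,-1],[0,0,0,0,0,0,-1]]' >/dev/null; python3 -c "
from h import *
show()"; python3 -m crank '[[0,0,0.008,0,0,0,-1],[0,0,0,0,0,0,-1]]' >/dev/null; python3 -c "
from h import *
show()"
```

```text
t 29.95 p [532.2 235.8  45. ] yaw 99.98 z [-0. -0. -1.] F [ 0.4 -0.1 -2.7] w 0.24 gf 117.6
t 30.2 p [532.3 235.8  44.5] yaw 99.98 z [ 2.e-04  1.e-04 -1.e+00] F [ 0.3 -0.6 -1.4] w 0.238 gf 117.8
t 30.45 p [532.4 235.8  44.3] yaw 99.98 z [ 4.e-04  1.e-04 -1.e+00] F [-1.2 -0.4  1.4] w 0.237 gf 118.3
```

Seated: the load has moved onto the bracket by about 5 N. Easing the grip, then opening slowly.

```bash
python3 -m crank '[[0,0,0,0,0,0,-0.55],[0,0,0,0,0,0,-0.5],[0,0,0,0,0,0,-0.47],[0,0,0,0,0,0,-0.43],[0,0,0,0,0,0,-0.35]]' 20 >/dev/null; python3 -c "
from h import *
show()"; python3 -m crank '[[0,0,0,0,0,0,-0.2],[0,0,0,0,0,0,0],[0,0,0,0,0,0,0.1],[0,0,-0.1,0,0,0,0.1],[0,0,-0.3,0,0,0,0.1],[0,0,-0.6,0,0,0,0.1],[0,0,-0.8,0,0,0,0.1],[0,0,-0.5,0,0,0,0.1],[0,0,0,0,0,0,0.1]]' 20 >/dev/null;  python3 - <<'E'
from h import *
import cv2
show()
p,d=cams.read_camera("scene");pt,dt=cams.read_camera("top")
I=cv2.resize(p[135:215,270:335,::-1],None,fx=7,fy=7,interpolation=cv2.INTER_CUBIC);J=cv2.resize(pt[140:190,190:235,::-1],None,fx=7,fy=7,interpolation=cv2.INTER_CUBIC)
J=cv2.copyMakeBorder(J,0,I.shape[0]-J.shape[0],0,0,0)
K=np.clip(np.hstack([I,J])*1.4,0,255).astype(np.uint8)
cv2.imwrite("pics/end.png",K[:600,:800])
# seat check: rod model at home
V=np.array([.1737,-.9848,0]);P0=np.array([.5324,.2358,.066])
for x in(.028,.042,.126,.144): print(((proj("scene",P0+V*x)[0]-[270,135]+.5)*7).round(),end="")
E
```

```text
t 31.07 p [532.2 235.7  43.9] yaw 99.98 z [-1.e-04 -0.e+00 -1.e+00] F [-0.7  0.2 -0.1] w 0.328 gf 0.0
t 32.2 p [534.1 236.6 186. ] yaw 99.98 z [ 0.0063  0.0027 -1.    ] F [-0.6  0.9  0.2] w 0.548 gf 0.0
[312. 193.][300. 214.][223. 347.][205. 377.]
```

View pics/end.png

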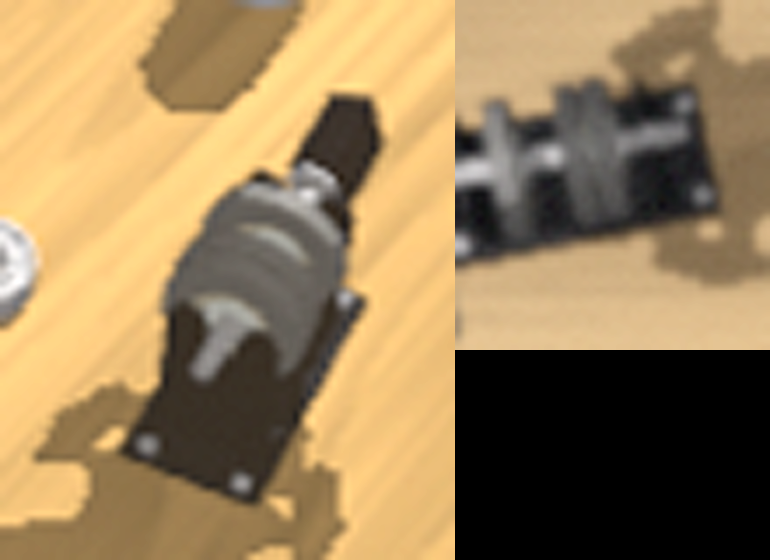

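The picture shows the rod in both notches, with the tip at (205,375) as expected and the collar just outside the near upright at (315,180). The three wheels hang between the uprights and the gripper is clear.

```bash
python3 -m crank '[[0,0,0,0,0,0,0.1],[0,0,0,0,0,0,0.1],[0,0,0,0,0,0,0.1],[0,0,0,0,0,0,0.1]]' >/dev/null; python3 -c "
from rig import ctrl
print(ctrl.finish_job())"
```

```text
the job is handed in; nothing more can be done
None
```

The bar is back in both notches with all three wheels hanging between the uprights and the job is handed in at about 33 s, but while I was feeling for the third bush the wrist force reached 16 N, so the 15 N limit on a wheel may have been passed; hand-in gave no verdict.

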